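Set the ratchet stand level and lay the tube across it

TASK

First lift the ratchet stand's saddle by its handle until the pawl catches the next notch, level with the fixed saddle (not a notch higher), and let go. Then pull the square steel tube out from under the low rack by its end until its middle is well clear of the rack, set it down on the bench and let go; take it again by its middle, draw it clear of the roof and lay it centred across both saddles, between their prongs. Leave the other things on the bench where they are.

Things in the scene. Friction and masses are not known exactly. Their poses are not given: they have to be found in the camera images.
- jig: Grey painted steel tube jig fixed to the bench: base plate 120 x 190 x 8 mm, two posts along its y: fixed saddle at y = -65 mm, sliding saddle (ratchet stand) at y = +65 mm, its small sprung pawl on the -x side. Origin: centre of the plate's underside, on the bench, z up. The tube laid on both saddles is parallel to y, its centre at x = 0, y = 0, 213 mm above the bench.
- ratchet (a joint): Height of the sliding saddle in m, up. The pawl holds it at 0.000, 0.030, 0.060 or 0.090, and never lets it down past a caught notch. Starts held at about 0.030; the next notch up, 0.060, is level with the fixed saddle. Lifted to between two notches and let go, it sinks to the lower one. Top stop 0.098. Slider about 0.6 kg; lifting takes 6 to 14 N.
- handle (a point): Grip point of the sliding saddle's lifting handle: a level steel bar 18 mm wide (jig's x), 16 mm high, reaching along the jig's y from 30 mm inside to 29 mm outside (+y) of this point, free beneath and at its end. The point is mid-section, 45 mm outward of the saddle's centre, 8 mm below its seat; the prongs end 34 mm above it. Pinch it from above across its width.
- seat (a point): Middle of the sliding saddle's seat (top face on which the tube lies), 133 mm above the bench plus the ratchet's height. Saddle 16 mm wide along the jig's y; two prongs along the jig's x rise 26 mm above the seat, about 52 mm apart at the seat and wider at the top.
- fixed_seat (a point): Middle of the fixed saddle's seat (top face on which the tube lies), 193 mm above the bench; same shape and prongs as the sliding saddle.
- tube: Plain square steel tube, 200 mm long, 40 x 40 mm outside, about 0.5 kg, open ends. Origin at its centre, x along its length. It starts lying on the bench under the low rack, roughly square to the rack's front, about 65 mm of its -x end sticking out; the rest is roofed over.
- rack: Low grey steel stock rack fixed to the bench, open at the front: roof 150 mm deep, 130 mm wide, its top 61 mm above the bench (underside 55 mm), side rims 71 mm, on side walls 6 mm thick. Origin: on the bench under the middle of the roof's front edge; x points in under the roof (away from the robot): pull the tube out along -x.
- pipe_offcut: Bystander: short copper-brown pipe, 60 mm diameter and 60 mm high, standing on the rear half of the rack's roof.
- disc: Bystander: round steel plate, 100 mm diameter, 6 mm thick, lying on the bench.
- pliers: Bystander: pliers with red handles, 180 mm long, lying on the left.
- hammer: Bystander: hammer lying near the robot, on its right.
- brush: Bystander: brush lying on the right beyond the jig.
- can: Bystander: grey can 66 mm diameter, 150 mm high, standing left of the rack.
- angle_offcut: Bystander: piece of rusty angle iron 120 mm long lying on the left.
Mind the look-alikes: they are no part of the job. Leave any yellow look-alike of the tube alone. Leave any blue look-alike of the rack alone.

How it is judged:
By the outcome, as a careful person would: the job done as asked, in the order asked, and still so for the second after the job is handed in, with the robot touching nothing.
It also fails if it takes over 58 s, if anything falls off the work surface, if the arm or the gripper's body presses on something with over 40 N, if the wrist force passes 120 N, or if a joint passes its speed limit or range.

ROBOT

A 6-joint arm with a two-finger parallel gripper is mounted at the origin on the work surface. World frame = base frame: x ahead of the robot, y to its left, z up, the work surface at z = 0. Lengths are in m, angles in rad, forces in N, time in s.
With the tool pointing down it reaches from about 0.425 to 0.95 m from the base axis. Payload 3.5 kg.
Tool frame: the origin (TCP) lies on the centre line of the jaws, within the pads' length; the fingertips stand 19 mm ahead of it and the grasp point (between the pads) is the TCP; z points along the fingers, y is the line along which they close (so a half turn about z gives the same grasp; the last joint's range is limited). The gripper opens to 85 mm and grips with 20 to 120 N. Pads are 22 mm wide; open, the fingers measure 114 mm over their backs; the gripper's body (76 mm by 85 mm) begins 54 mm behind the grasp point. The pads swing forward as they close: fully open they stand 13 mm farther back than shut.
Start: joints at [1.137, 0.286, 1.577, -0, 1.279, -0.15], TCP at [0.189, 0.648, 0.217] pointing down, gripper open.
Joint ranges: [-2.77, 2.77], [-0.9, 2.22], [0.21, 2.48], [-1.53, 4.67], [0.24, 2.81], [-2.84, 2.84]. Speed limits (rad/s): [2.79, 2.79, 3.14, 3.14, 3.14, 3.14].

INTERFACE

Orientations are given as a unit quaternion [x, y, z, w].
In Python, from plant import status, cams, ctrl gives the robot as it stands.
- The arm moves only by the shell command python3 -m inch 'ROWS' [FORCE]. ROWS is JSON, a list of rows, each a list of 3 entries, a list of its own where there are three numbers: the opening, from -1 (shut) to 1 (fully open), then the shift along the tool's x, y, z in cm, then the turn about the tool's z in rad. In form: [[jaw, [dx, dy, dz], twist], ...]. A call has 1 to 20 rows; each row is the pose to reach, as a shift and turn from the pose commanded when the call began, along the tool's axes at that moment; what a row does not reach only later rows make up. A row lasts 1/10 s, in which the tool goes at most 50 mm and 8.59 degrees, less where a joint would pass 70% of its speed; a pose out of reach is approached as far as the arm can. A call with a gripper value outside its range is refused whole. The fingers move at their own pace and stop on an object; FORCE is the grip in N (left out, the last holds). Time passes only in rows, so rows that repeat a pose let the fingers close. It gives the time, the measured TCP pose, the force and the opening at its end, in the units of the state.
- status.get_state(): the state, without advancing time (a new reading comes with each control period).
- cams.read_camera(name): name is "scene" or "side" or "wrist"; returns the picture (384x512x3 uint8, blue, green, red); there is no depth.
- cams.calibration(name): a dict with "camera_matrix" (3x3 intrinsics, pixels), "cam_to_world" (4x4, takes a point from camera to world coordinates); the wrist camera has in their place "mount" (4x4, takes a point from camera to tool coordinates, whose origin is the TCP and whose axes are the flange's). Camera axes: x right, y down, z forward; pixel columns grow to the right and rows downward; lengths in m; the calibration is good to about 2 mm. A picture is of the moment at which its call begins: read the wrist's pose just before it. calibration takes no time and is no camera call.
- ctrl.sign_off(): hands the job in, once; it reports no verdict.
The state is a dict: "time": time; "qpos": joint angles; "dq": joint speeds; "joint_efforts": joint torques, N m; "eef_pos": TCP position; "tcp_rot": TCP orientation; "contact_force": force on the tool from outside, world axes, zero at the start; "wrist_torque": the same for the moment, N m; "opening": opening from 0.0 (shut) to 1.0 (fully open).
Only numpy, scipy, OpenCV 4.12 (cv2) and the standard library are available. Lean on these libraries where they do the work, as an engineer would, in place of code of your own. Each camera call takes 0.05 s, during which the arm holds its last target. There are 200 camera calls.

## Working session

There is one attempt and no reset: what is moved stays moved. The work goes in short steps, Python scripts to look and compute and a shell command to move; the robot and the scene stay as the last step left them, time stands still between calls to the robot, and variables do not carry over. Pictures are saved under pics/ and viewed, on a budget of 10 in all, crops included, one or two more only if the job needs it, and the job is handed in when it is done.

```bash
ls; mkdir -p pics
python3 - <<'E'
from plant import status,cams
import cv2,numpy as np
np.set_printoptions(precision=4,suppress=True)
s=status.get_state();print(s['time'],s['eef_pos'],s['tcp_rot'],s['opening'])
for n in("scene","side"):
    im=cams.read_camera(n);cv2.imwrite(f'pics/{n}0.png',im)
    c=cams.calibration(n);print(n,np.array(c['camera_matrix']),np.array(c['cam_to_world']))
print(cams.calibration('wrist'))
a=cv2.imread('pics/scene0.png');cv2.imwrite('pics/scene0b.png',cv2.resize(a,(800,600),interpolation=cv2.INTER_CUBIC))
a=cv2.imread('pics/side0.png');cv2.imwrite('pics/side0b.png',cv2.resize(a,(800,600),interpolation=cv2.INTER_CUBIC))
E
```

```text
pics
0.0 [0.1887 0.6474 0.2158] [ 0.1415  0.9899 -0.0011 -0.0003] 1.0029939142543371
scene [[452.4764   0.     262.5977]
 [  0.     452.4764 191.7662]
 [  0.       0.       1.    ]] [[-0.3263  0.5795 -0.7468  1.576 ]
 [ 0.9452  0.1921 -0.2639  0.4883]
 [-0.0094 -0.792  -0.6104  1.0093]
 [ 0.      0.      0.      1.    ]]
side [[432.4212   0.     251.1943]
 [  0.     432.4212 188.3113]
 [  0.       0.       1.    ]] [[ 0.9676 -0.2005  0.1533  0.2695]
 [-0.2522 -0.7401  0.6234 -0.8823]
 [-0.0115 -0.6419 -0.7667  1.3054]
 [ 0.      0.      0.      1.    ]]
{'camera_matrix': array([[289.2528,   0.    , 256.9384],
       [  0.    , 289.2528, 186.8834],
       [  0.    ,   0.    ,   1.    ]]), 'mount': array([[-0.001 , -0.9476, -0.3196,  0.0825],
       [ 1.    , -0.0007, -0.0009,  0.0004],
       [ 0.0007, -0.3196,  0.9476, -0.1571],
       [ 0.    ,  0.    ,  0.    ,  1.    ]])}
```

View pics/scene0b.png

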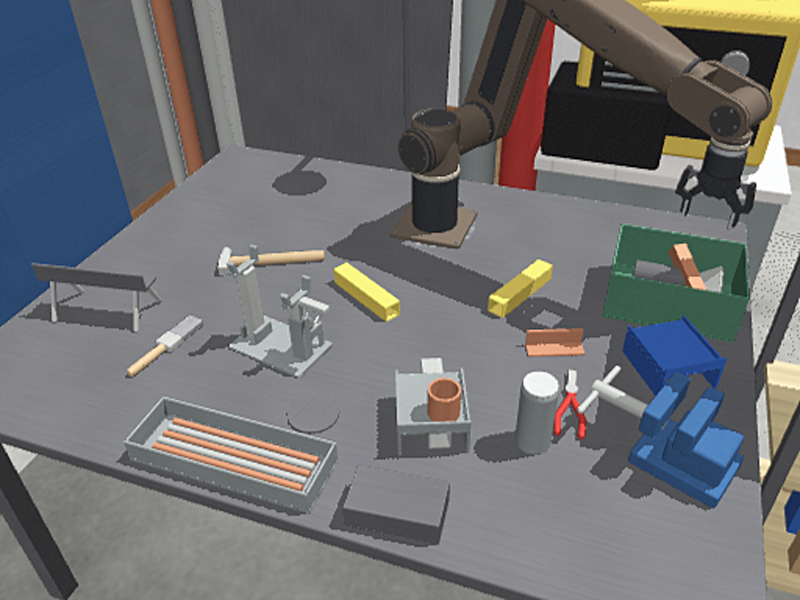

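View pics/side0b.png

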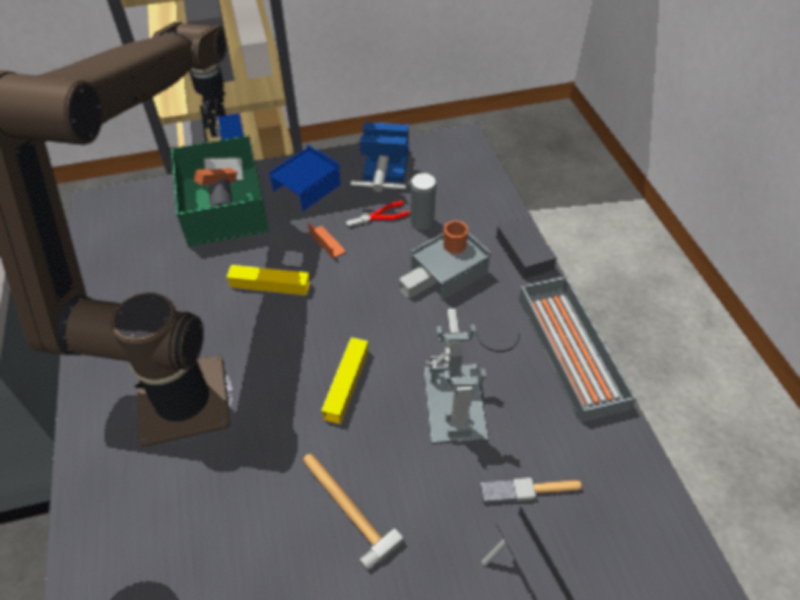

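The scene shows the jig with its handle at about (313,305) and plate corners at (230,347), (297,374), (332,347). The grey rack is around (432,400), with the tube end at (432,365). In the side view the handle is at (452,320), the plate's near edge runs (432,440)-(487,437), and the tube end is at (415,283).

```bash
cat > h.py <<'E'
import numpy as np,cv2
from plant import status,cams
from scipy.spatial.transform import Rotation as R
np.set_printoptions(precision=4,suppress=True)
def ray(n,px,T=None):
    c=cams.calibration(n);T=np.array(c['cam_to_world']) if T is None else T
    d=T[:3,:3]@np.linalg.solve(np.array(c['camera_matrix']),[px[0],px[1],1]);return T[:3,3],d
def onz(n,px,z,T=None):
    o,d=ray(n,px,T);return o+d*(z-o[2])/d[2]
def proj(n,p,T=None):
    c=cams.calibration(n);T=np.array(c['cam_to_world']) if T is None else T
    q=np.array(c['camera_matrix'])@(T[:3,:3].T@(np.asarray(p)-T[:3,3]));return q[:2]/q[2]
def tool():
    s=status.get_state();T=np.eye(4);T[:3,:3]=R.from_quat(s['tcp_rot']).as_matrix();T[:3,3]=s['eef_pos'];return T
def wrist(fn):
    T=tool()@np.array(cams.calibration('wrist')['mount']);im=cams.read_camera('wrist');cv2.imwrite(fn,im);return im,T
def go(p,yaw=None):
    "shift (cm, tool axes) to world p; twist so tool y lies along yaw (mod pi)"
    T=tool();d=T[:3,:3].T@(np.asarray(p)-T[:3,3])*100
    tw=None
    if yaw is not None:
        y=T[:3,1];a=np.arctan2(y[1],y[0]);tw=-(yaw-a);tw=(tw+np.pi/2)%np.pi-np.pi/2
    return d,tw
E
python3 - <<'E'
from h import *
k=.64
for n,l in {'scene':[('plate',(230,347),.008),('plate',(297,374),.008),('plate',(332,347),.008),('handle end',(324,308),.163),('seat fixed',(245,258),.193),('rackrim',(397,373),.071),('rackrim',(466,373),.071),('rackrim',(470,424),.071),('rackrim',(399,430),.071),('tubeend',(422,358),.04),('tubeend',(441,358),.04)],
 'side':[('plate',(432,440),.008),('plate',(487,437),.008),('handle end',(452,311),.163),('seatfix',(463,381),.193),('rackrim',(413,258),.071),('rackrim',(449,290),.071),('rackrim',(490,260),.071),('tubetop',(400,281),.04),('tubetop',(408,291),.04)]}.items():
  for t,p,z in l: print(n,t,onz(n,(p[0]*k,p[1]*k),z))
E
```

```text
scene plate [ 0.6296 -0.257   0.008 ]
scene plate [ 0.6595 -0.0833  0.008 ]
scene plate [ 0.5604 -0.0494  0.008 ]
scene handle end [ 0.6182 -0.0274  0.163 ]
scene seat fixed [ 0.5517 -0.233   0.193 ]
scene rackrim [0.6537 0.1336 0.071 ]
scene rackrim [0.6119 0.2589 0.071 ]
scene rackrim [0.7353 0.3004 0.071 ]
scene rackrim [0.7885 0.1861 0.071 ]
scene tubeend [0.5659 0.1551 0.04  ]
scene tubeend [0.5537 0.1916 0.04  ]
side plate [ 0.5082 -0.2393  0.008 ]
side plate [ 0.623  -0.2627  0.008 ]
side handle end [ 0.61   -0.0328  0.163 ]
side seatfix [ 0.5685 -0.2256  0.193 ]
side rackrim [0.5954 0.2219 0.071 ]
side rackrim [0.6502 0.0987 0.071 ]
side rackrim [0.778  0.1652 0.071 ]
side tubetop [0.5514 0.1831 0.04  ]
side tubetop [0.5619 0.1465 0.04  ]
```

Run:
```python
from h import *
print(go([.609,-.055,.30],-.2))
```

```text
(array([-60.0143, -55.6834,  -8.3029]), np.float64(1.4870097524352435))
```

```bash
python3 -m inch '[[0.2,[-10,-9.3,-8.3],0.3],[0.2,[-60,-55.7,-8.3],1.487],[0.2,[-60,-55.7,-8.3],1.487],[0.2,[-60,-55.7,-8.3],1.487],[0.2,[-60,-55.7,-8.3],1.487],[0.2,[-60,-55.7,-8.3],1.487],[0.2,[-60,-55.7,-8.3],1.487],[0.2,[-60,-55.7,-8.3],1.487],[0.2,[-60,-55.7,-8.3],1.487],[0.2,[-60,-55.7,-8.3],1.487],[0.2,[-60,-55.7,-8.3],1.487],[0.2,[-60,-55.7,-8.3],1.487],[0.2,[-60,-55.7,-8.3],1.487],[0.2,[-60,-55.7,-8.3],1.487],[0.2,[-60,-55.7,-8.3],1.487],[0.2,[-60,-55.7,-8.3],1.487],[0.2,[-60,-55.7,-8.3],1.487],[0.2,[-60,-55.7,-8.3],1.487],[0.2,[-60,-55.7,-8.3],1.487],[0.2,[-60,-55.7,-8.3],1.487]]'
python3 - <<'E'
from h import *
im,T=wrist('pics/w1.png');np.save('T1.npy',T);print(tool())
cv2.imwrite('pics/w1b.png',cv2.resize(im,(800,600),interpolation=cv2.INTER_CUBIC))
E
```

```text
time: 2.1
eef_pos: [0.6084, -0.0536, 0.2998]
tcp_rot: [0.774, 0.633, -0.0, -0.001]
contact_force: [-0.4, 0.6, -0.2]
opening: 0.598
[[ 0.1971  0.9804 -0.0006  0.6084]
 [ 0.9804 -0.1971  0.0004 -0.0534]
 [ 0.0003 -0.0007 -1.      0.3   ]
 [ 0.      0.      0.      1.    ]]
```

View pics/w1b.png

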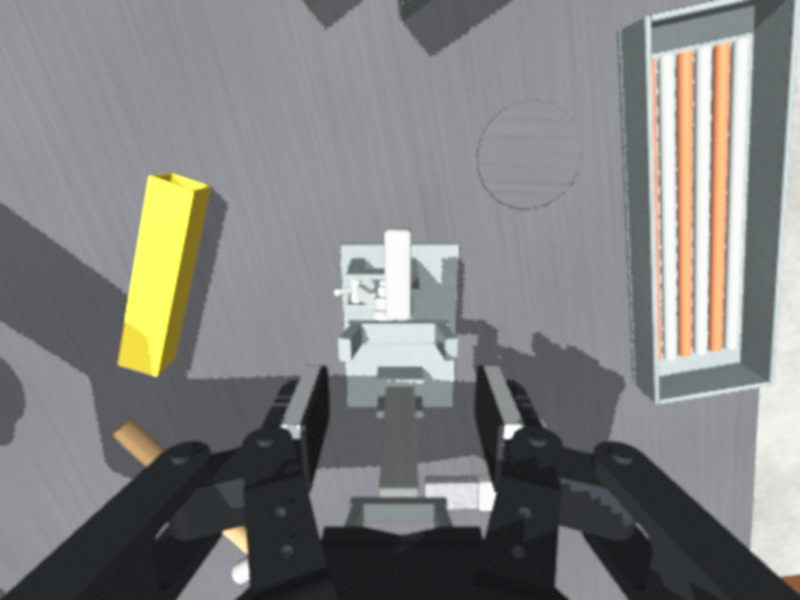

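The wrist view shows the handle's white top from its end at (398,231) down to (398,318). The plate corners are (341,245), (459,245), (346,406) and (455,406), and the fixed saddle's prongs are at (350,512) and (446,512).

Run:
```python
from h import *
T=np.load('T1.npy');k=.64
P=lambda x,y,z:onz('wrist',(x*k,y*k),z,T)
for t,a in dict(hL=(386,231,.163),hR=(410,231,.163),hl=(386,318,.163),hr=(411,318,.163),pA=(341,245,.008),pB=(459,245,.008),fpl=(356,500,.219),fpr=(441,500,.219),spl=(343,340,.189),spr=(455,340,.189)).items(): print(t,P(*a))
c=(P(386,231,.163)+P(410,231,.163))/2; print('end',c)
pc=(P(341,245,.008)+P(459,245,.008))/2; 
d=(P(459,245,.008)-P(341,245,.008));yaw=np.arctan2(d[1],d[0]);print('yaw',yaw,np.linalg.norm(d))
for yw in(yaw,-.2):
  y=np.array([-np.sin(yw),np.cos(yw),0]);print('centre from plate',pc-.095*y,'from handle',c-.139*y,'hpoint',c-.029*y)
  print(go((c-.029*y)*[1,1,0]+[0,0,.157],yw))
```

```text
hL [ 0.6031 -0.0263  0.163 ]
hR [ 0.6185 -0.0295  0.163 ]
hl [ 0.5902 -0.0865  0.163 ]
hr [ 0.6074 -0.0899  0.163 ]
pA [ 0.5438 -0.0597  0.008 ]
pB [ 0.661  -0.0834  0.008 ]
fpl [ 0.5504 -0.187   0.219 ]
fpr [ 0.6053 -0.198   0.219 ]
spl [ 0.5627 -0.0859  0.189 ]
spr [ 0.634  -0.1003  0.189 ]
end [ 0.6108 -0.0279  0.163 ]
yaw -0.19946103682636512 0.11953064354547668
centre from plate [ 0.5836 -0.1647  0.008 ] from handle [ 0.5833 -0.1641  0.163 ] hpoint [ 0.6051 -0.0563  0.163 ]
(array([-0.3603, -0.2595, 14.3008]), np.float64(0.001031186189818456))
centre from plate [ 0.5835 -0.1647  0.008 ] from handle [ 0.5832 -0.1641  0.163 ] hpoint [ 0.605  -0.0563  0.163 ]
(array([-0.3603, -0.2611, 14.3008]), np.float64(0.0015701493634534547))
```

```bash
python3 -m inch '[[-0.1,[0.4,-0.26,4],0],[-0.1,[0.4,-0.26,8],0],[-0.1,[0.4,-0.26,11],0],[-0.1,[0.4,-0.26,13],0],[-0.1,[0.4,-0.26,14.3],0],[-0.1,[0.4,-0.26,14.3],0],[-1,[0.4,-0.26,14.3],0],[-1,[0.4,-0.26,14.3],0],[-1,[0.4,-0.26,14.3],0],[-1,[0.4,-0.26,14.3],0],[-1,[0.4,-0.26,14.3],0],[-1,[0.4,-0.26,14.3],0]]' 60
```

```text
time: 3.35
eef_pos: [0.6073, -0.0504, 0.1575]
tcp_rot: [0.774, 0.633, 0.0, 0.0]
contact_force: [0.7, -0.5, -0.0]
opening: -0.001
```

Run:
```python
from h import *
im,T=wrist('pics/w2.png');np.save('T2.npy',T)
b=cams.read_camera('side');c=cams.read_camera('scene');cv2.imwrite('pics/side2.png',b);cv2.imwrite('pics/scene2.png',c)
f=lambda i:cv2.resize(i,(400,300),interpolation=cv2.INTER_AREA)
z=lambda i,x,y:cv2.resize(i[y:y+75,x:x+100],(400,300),interpolation=cv2.INTER_CUBIC)
cv2.imwrite('pics/m2.png',np.vstack([np.hstack([f(im),z(b,240,190)]),np.hstack([z(c,140,155),z(im,200,110)])]))
```

```text
(no output)
```

View pics/m2.png

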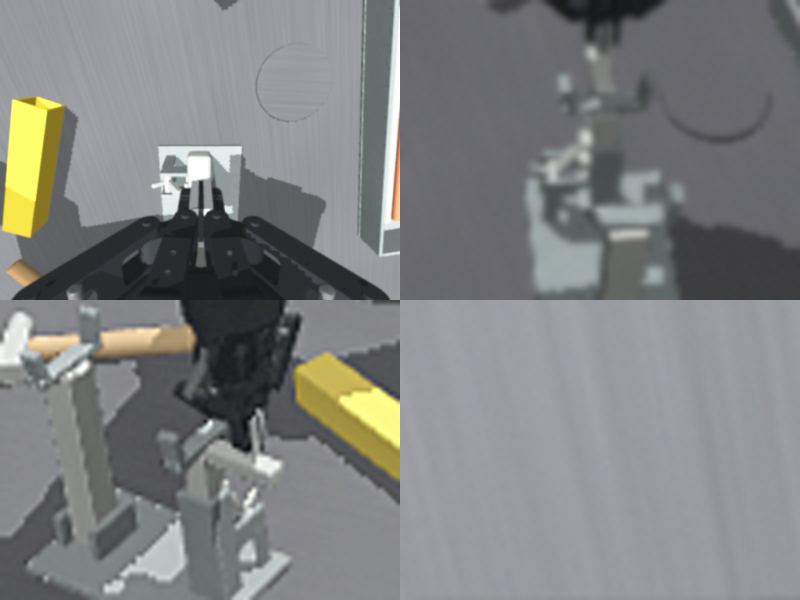

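Wrist and scene crops: the closed fingers sit at the handle, about (200,190) in the wrist crop. I can't tell whether they hold it, since the opening reads 0. A 1 cm test lift is harmless and will show it by force.

```bash
python3 -m inch '[[-1,[0,0,-0.5],0],[-1,[0,0,-1],0],[-1,[0,0,-1],0]]' 60
python3 - <<'E'
from h import *
c=cams.read_camera('scene');s=cams.read_camera('side')
a=cv2.imread('pics/scene2.png');b=cv2.imread('pics/side2.png')
# change inside saddle region away from gripper
print(proj('scene',[.5965,-.10,.185]),proj('side',[.5965,-.10,.185]))
z=lambda i,x,y:cv2.resize(i[y:y+75,x:x+100],(400,300),interpolation=cv2.INTER_CUBIC)
cv2.imwrite('pics/m3.png',np.vstack([np.hstack([z(a,155,160),z(c,155,160)]),np.hstack([z(b,240,180),z(s,240,180)])]))
print(status.get_state()['opening'],status.get_state()['contact_force'])
E
```

```text
time: 3.8
eef_pos: [0.608, -0.0505, 0.1687]
tcp_rot: [0.774, 0.633, 0.001, 0.001]
contact_force: [0.6, 0.1, 1.0]
opening: -0.0
[188.1361 182.7398] [292.07   211.3813]
-0.001986923555152241 [ 1.0017  0.5751 -0.8717]
```

View pics/m3.png

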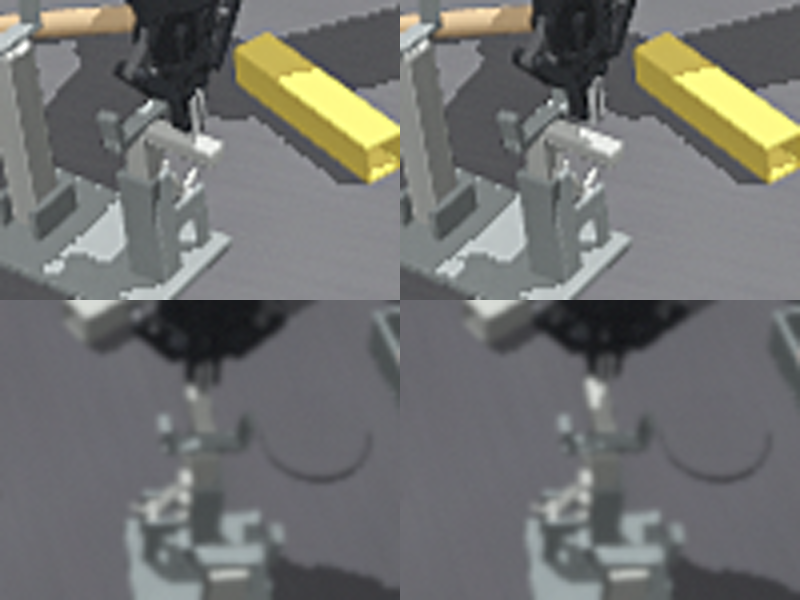

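The fingers have closed above the bar and the saddle has not moved. I'll check the bar's height by triangulation.

Run:
```python
from h import *
T=np.load('T1.npy')
for z in(.103,.133,.148,.163):
  p=onz('wrist',(398*.64,231*.64),z,T);w=np.linalg.norm(onz('wrist',(410*.64,231*.64),z,T)-onz('wrist',(386*.64,231*.64),z,T))
  f=onz('wrist',(398.5*.64,318*.64),z,T)
  print(z,p,w,np.linalg.norm(p-f),'scene',proj('scene',p),'side',proj('side',p))
t=tool();print('fingertip px scene',proj('scene',t[:3,3]+.019*t[:3,2]),t[:3,3])
# handle-end pixels in the two still pictures: bright region extents
for n,(x,y,w,h) in dict(scene=(190,180,30,30),side=(275,195,30,30)).items():
  im=cv2.imread(f'pics/{n}0.png')[y:y+h,x:x+w].min(2);yy,xx=np.where(im>150);print(n,len(xx),xx.min()+x,xx.max()+x,yy.min()+y,yy.max()+y)
```

```text
0.103 [ 0.6079 -0.0392  0.103 ] 0.018974736902500632 0.07405568102869593 scene [206.8993 209.5086] side [288.3091 211.3517]
0.133 [ 0.6093 -0.0336  0.133 ] 0.01736632539516479 0.06777828123326346 scene [207.5564 202.6901] side [288.6832 204.7165]
0.148 [ 0.6101 -0.0307  0.148 ] 0.01656211964149698 0.06463958133554723 scene [207.8924 199.2037] side [288.8739 201.3338]
0.163 [ 0.6108 -0.0279  0.163 ] 0.015757913887829062 0.06150088143783102 scene [208.2335 195.6643] side [289.0672 197.9065]
fingertip px scene [202.3937 197.2671] [ 0.6075 -0.0503  0.1678]
scene 142 190 210 185 209
side 81 285 297 198 224
```

Run:
```python
from h import *
M=np.array(cams.calibration('wrist')['mount'])
for x in(-.011,.011):
  for z in(.019,0,-.02): print(x,z,proj('wrist',[x,0,z],M))
im,T=wrist('pics/w3.png')
a=cv2.resize(im[150:340,180:335],(0,0),fx=3,fy=3,interpolation=cv2.INTER_CUBIC);cv2.imwrite('pics/w3b.png',a)
print(tool()[:3,3])
```

```text
-0.011 0.019 [257.2001 234.4735]
-0.011 0 [257.199  249.1158]
-0.011 -0.02 [257.1976 268.0865]
0.011 0.019 [257.1766 204.5044]
0.011 0 [257.173  216.6109]
0.011 -0.02 [257.1684 232.4319]
[ 0.6073 -0.0503  0.1674]
```

View pics/w3b.png

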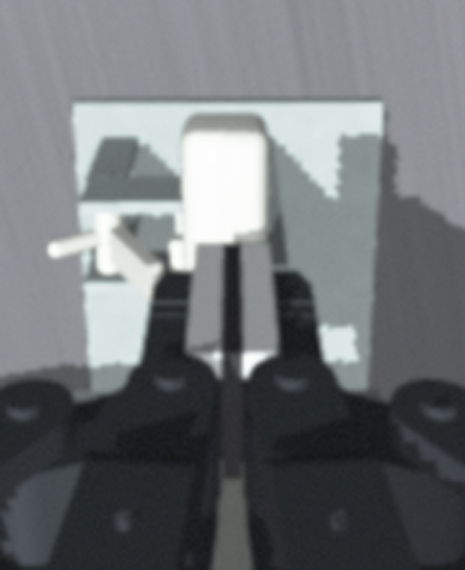

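Both this view (pads end at row ≈231, where a tip 19 mm ahead would be at row ≈204) and the scene view put the closed fingertips about 35 mm farther back than stated. So the grip was too high. I'll reopen, shift outward along the bar away from the prongs, go lower and close, watching the opening.

```bash
python3 -m inch '[[0,[0.9,-0.1,0],0],[0,[0.9,-0.1,0],0],[0,[0.9,-0.1,0],0],[0,[0.9,-0.1,1.5],0],[0,[0.9,-0.1,2.5],0],[0,[0.9,-0.1,3.4],0],[0,[0.9,-0.1,3.4],0]]' 60; python3 -m inch '[[-1,[0,0,0],0],[-1,[0,0,0],0],[-1,[0,0,0],0],[-1,[0,0,0],0],[-1,[0,0,0],0]]'
python3 - <<'E'
from h import *
im,T=wrist('pics/w4.png')
E
```

```text
time: 4.65
eef_pos: [0.6064, -0.041, 0.1303]
tcp_rot: [0.774, 0.633, -0.001, -0.002]
contact_force: [0.8, -0.8, -0.2]
opening: 0.499
time: 5.15
eef_pos: [0.6079, -0.0413, 0.1337]
tcp_rot: [0.774, 0.633, -0.0, -0.0]
contact_force: [-3.6, -0.5, 2.8]
opening: 0.194
```

```bash
python3 -m inch '[[-1,[0,0,-0.7],0],[-1,[0,0,-1.4],0]]'; python3 -m inch '[[-1,[0,0,-0.7],0],[-1,[0,0,-1.4],0],[-1,[0,0,-2.1],0],[-1,[0,0,-2.1],0],[-1,[0,0,-2.1],0]]'
```

```text
time: 5.4
eef_pos: [0.6078, -0.0413, 0.1455]
tcp_rot: [0.774, 0.633, -0.0, -0.0]
contact_force: [2.3, -1.1, -10.2]
opening: 0.191
time: 5.9
eef_pos: [0.6078, -0.0413, 0.1691]
tcp_rot: [0.774, 0.633, -0.0, -0.0]
contact_force: [-0.4, -0.9, -5.2]
opening: 0.194
```

```bash
python3 -m inch '[[-1,[0,0,0.2],0],[-1,[0,0,0.4],0],[-1,[0,0,0.4],0]]'; python3 -m inch '[[0,[0,0,0],0],[0,[0,0,0],0],[0,[0,0,0],0],[0,[0,0,-3],0],[0,[0,0,-7],0],[0,[0,0,-11],0],[0,[0,0,-11],0]]';python3 - <<'E'
from h import *
im,T=wrist('pics/w5.png');np.save('T5.npy',T)
b=cams.read_camera('side');c=cams.read_camera('scene');cv2.imwrite('pics/side5.png',b);cv2.imwrite('pics/scene5.png',c)
z=lambda i,x,y:cv2.resize(i[y:y+75,x:x+100],(400,300),interpolation=cv2.INTER_CUBIC)
cv2.imwrite('pics/m5.png',np.vstack([np.hstack([z(cv2.imread('pics/scene0.png'),140,155),z(c,140,155)]),np.hstack([z(b,240,180),cv2.resize(im,(400,300))])]))
for zz in(.03,.06,.09):print(zz,proj('scene',[.6108,-.0279,.133+zz]))
E
```

```text
time: 6.2
eef_pos: [0.6079, -0.0413, 0.1642]
tcp_rot: [0.774, 0.633, -0.0, -0.0]
contact_force: [-0.9, -1.4, -4.6]
opening: 0.188
time: 6.9
eef_pos: [0.6118, -0.0419, 0.2837]
tcp_rot: [0.774, 0.633, 0.005, 0.006]
contact_force: [1.5, 0.2, 1.4]
opening: 0.501
0.03 [208.2342 195.6652]
0.06 [207.4053 187.7854]
0.09 [206.5537 179.6897]
```

View pics/m5.png

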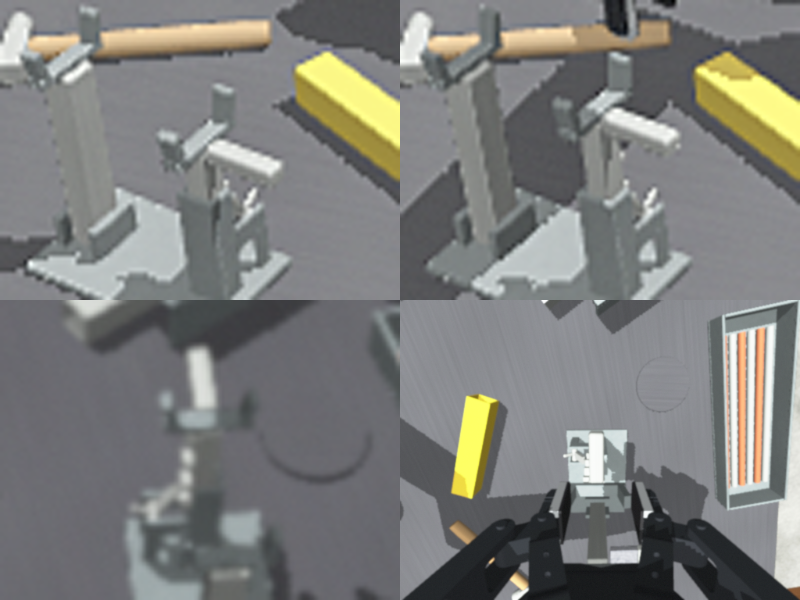

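The sliding saddle rose one notch: the handle end is ≈7 px up in the scene, against 7.9 px expected for 30 mm. From the wrist view I measure the fingertips at tool z ≈ −19 mm, and I'll use that for the tube.

Run:
```python
from h import *
print(go([.58,.178,.20]),tool()[:3,1])
```

```text
(array([20.9182, -7.1149,  7.4472]), None) [ 0.9801 -0.1987  0.0008]
```

```bash
python3 -m inch '[[0.2,[5,-2,0],-0.15],[0.2,[20.9,-7.1,8],-2.08],[0.2,[20.9,-7.1,8],-2.08],[0.2,[20.9,-7.1,8],-2.08],[0.2,[20.9,-7.1,8],-2.08],[0.2,[20.9,-7.1,8],-2.08],[0.2,[20.9,-7.1,8],-2.08],[0.2,[20.9,-7.1,8],-2.08],[0.2,[20.9,-7.1,8],-2.08],[0.2,[20.9,-7.1,8],-2.08],[0.2,[20.9,-7.1,8],-2.08],[0.2,[20.9,-7.1,8],-2.08],[0.2,[20.9,-7.1,8],-2.08],[0.2,[20.9,-7.1,8],-2.08],[0.2,[20.9,-7.1,8],-2.08],[0.2,[20.9,-7.1,8],-2.08]]'
python3 - <<'E'
from h import *
im,T=wrist('pics/w6.png');np.save('T6.npy',T);print(tool())
cv2.imwrite('pics/w6b.png',cv2.resize(im,(800,600),interpolation=cv2.INTER_CUBIC))
E
```

```text
time: 8.65
eef_pos: [0.5792, 0.1776, 0.1926]
tcp_rot: [-0.153, 0.988, 0.0, -0.001]
contact_force: [-0.5, -0.4, -0.8]
opening: 0.603
[[-0.9533 -0.302  -0.002   0.5794]
 [-0.302   0.9533 -0.0002  0.1776]
 [ 0.002   0.0004 -1.      0.193 ]
 [ 0.      0.      0.      1.    ]]
```

View pics/w6b.png

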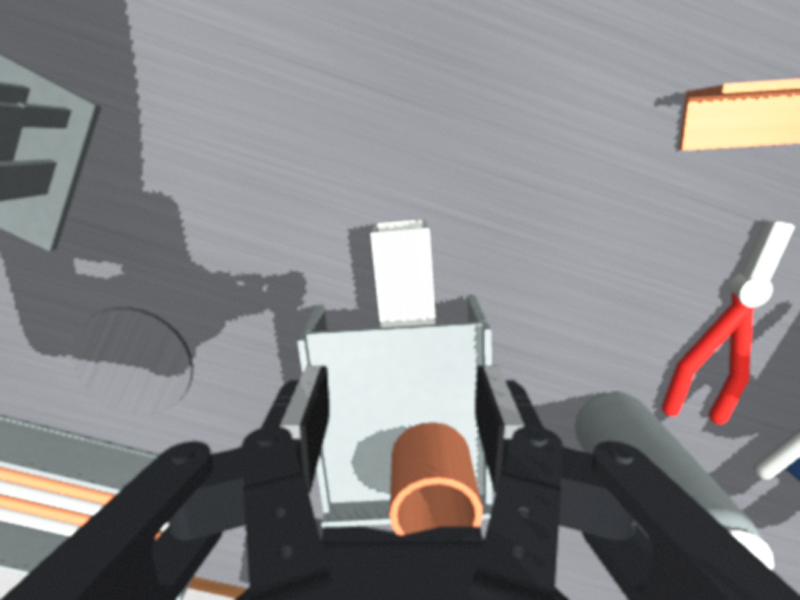

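The tube's top face has its end corners at (371,233) and (430,227) and meets the roof edge at (379,326) and (434,322). The roof's front edge runs from (305,333) to (482,322).

Run:
```python
from h import *
T=np.load('T6.npy');k=.64
P=lambda x,y,z:onz('wrist',(x*k,y*k),z,T)
a,b,c,d=[P(x,y,.04) for x,y in((371,233),(430,227),(379,326),(434,322))]
print(a,b,c,d,np.linalg.norm(a-b))
r0,r1=P(305,333,.061),P(482,322,.061);print('roof',r0,r1,np.linalg.norm(r1-r0))
e=(a+b)/2;m=(c+d)/2
for v in(m-e,c-a,d-b):print(np.arctan2(v[1],v[0]))
w=b-a;print('edge yaw',np.arctan2(w[1],w[0])-np.pi/2)
w=r1-r0;print('rack yaw',np.arctan2(w[1],w[0])-np.pi/2)
yw=np.arctan2((m-e)[1],(m-e)[0]);u=np.array([np.cos(yw),np.sin(yw),0])
print('end',e,'vis',np.linalg.norm(m-e));g=e+u*.03;g[2]=-.004;print(g,go(g,yw+np.pi/2))
```

```text
[0.5651 0.1513 0.04  ] [0.5488 0.189  0.04  ] [0.6302 0.1765 0.04  ] [0.6149 0.2144 0.04  ] 0.04101132862743017
roof [0.642  0.1274 0.061 ] [0.5973 0.2418 0.061 ] 0.12286070576715255
0.3681817877946297
0.36914383818427976
0.3672330627822707
edge yaw 0.40751961776452394
rack yaw 0.37241601347849906
end [0.557  0.1702 0.04  ] vis 0.07032480767759954
[ 0.5849  0.181  -0.004 ] (array([-0.6693,  0.1424, 19.7017]), np.float64(-0.06137215411453778))
```

```bash
python3 -m inch '[[0.4,[-0.67,0.14,4],-0.061],[0.4,[-0.67,0.14,8],-0.061],[0.4,[-0.67,0.14,12],-0.061],[0.4,[-0.67,0.14,15],-0.061],[0.4,[-0.67,0.14,17],-0.061],[0.4,[-0.67,0.14,18],-0.061]]' && python3 -m inch '[[0.4,[0,0,0.6],0],[0.4,[0,0,1.2],0],[0.4,[0,0,1.7],0],[0.4,[0,0,1.7],0]]' && python3 -m inch '[[-1,[0,0,0],0],[-1,[0,0,0],0],[-1,[0,0,0],0],[-1,[0,0,0],0],[-1,[0,0,0],0]]' 60
```

```text
time: 9.3
eef_pos: [0.5839, 0.1807, 0.0111]
tcp_rot: [-0.183, 0.983, 0.0, -0.002]
contact_force: [-0.6, 0.0, -0.3]
opening: 0.7
time: 9.7
eef_pos: [0.5861, 0.1811, -0.0026]
tcp_rot: [-0.184, 0.983, -0.0, 0.0]
contact_force: [-0.0, -0.0, 0.0]
opening: 0.699
time: 10.2
eef_pos: [0.5867, 0.1811, -0.0017]
tcp_rot: [-0.184, 0.983, -0.0, 0.001]
contact_force: [-0.7, 0.5, 5.6]
opening: 0.458
```

Run:
```python
from h import *
for p in((385,318),(399,300),(335,268),(345,263),(490,305),(503,312),(550,272)):print(p,onz('scene',(p[0]*.64,p[1]*.64),.02))
```

```text
(385, 318) [0.4463 0.0291 0.02  ]
(399, 300) [0.375  0.0365 0.02  ]
(335, 268) [ 0.3039 -0.1549  0.02  ]
(345, 263) [ 0.2765 -0.1402  0.02  ]
(490, 305) [0.3276 0.2386 0.02  ]
(503, 312) [0.3431 0.2723 0.02  ]
(550, 272) [0.1567 0.3443 0.02  ]
```

```bash
python3 -m inch '[[-1,[1,0,-0.1],0],[-1,[2.5,0,-0.1],0],[-1,[4,0,-0.1],0],[-1,[5.5,0,-0.1],0],[-1,[7,0,-0.1],0],[-1,[8.5,0,-0.1],0],[-1,[10,0,-0.1],0],[-1,[11,0,-0.1],0],[-1,[12,0,-0.1],0],[-1,[12,0,-0.1],0],[-1,[12,0,-0.1],0]]' && python3 -m inch '[[-1,[0,0,0.1],0],[0.4,[0,0,0.1],0],[0.4,[0,0,0.1],0],[0.4,[0,0,0],0],[0.4,[0,0,-2],0],[0.4,[-1,0,-6],0],[0.4,[-4,0,-11],0],[0.4,[-7,0,-15],0],[0.4,[-7,0,-15],0],[0.4,[-7,0,-15],0]]'
python3 - <<'E'
from h import *
im,T=wrist('pics/w7.png');np.save('T7.npy',T);print(tool())
cv2.imwrite('pics/w7b.png',cv2.resize(im,(800,600),interpolation=cv2.INTER_CUBIC))
E
```

```text
time: 11.3
eef_pos: [0.4727, 0.1371, -0.0017]
tcp_rot: [-0.184, 0.983, -0.0, -0.002]
contact_force: [-5.3, -3.1, 8.0]
opening: 0.46
time: 12.3
eef_pos: [0.541, 0.1634, 0.15]
tcp_rot: [-0.184, 0.983, -0.0, 0.002]
contact_force: [-0.8, 0.0, 0.6]
opening: 0.7
[[-0.9322 -0.362  -0.0013  0.5388]
 [-0.362   0.9322 -0.0002  0.163 ]
 [ 0.0013  0.0003 -1.      0.1475]
 [ 0.      0.      0.      1.    ]]
```

View pics/w7b.png

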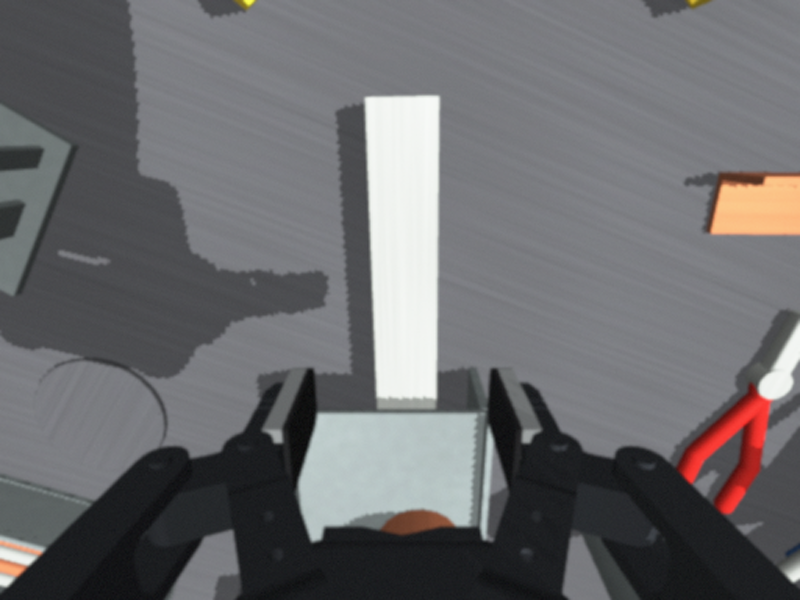

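The tube is pulled out and lies straight, with end corners at (365,97) and (439,96) and sides reaching the roof edge at (376,400) and (437,398).

Run:
```python
from h import *
T=np.load('T7.npy');k=.64
P=lambda x,y,z:onz('wrist',(x*k,y*k),z,T)
a,b,c,d=[P(x,y,.04) for x,y in((365,97),(439,96),(376,398),(437,398))]
e=(a+b)/2;m=(c+d)/2;v=m-e;yw=np.arctan2(v[1],v[0]);u=v/np.linalg.norm(v)
print(e,np.linalg.norm(a-b),np.linalg.norm(v),yw)
g=e+u*.1;g[2]=-.004;print(g,go(g,yw+np.pi/2))
```

```text
[0.4438 0.1261 0.04  ] 0.040236711622973854 0.1882676427640772 0.38626897663314763
[ 0.5365  0.1638 -0.004 ] (array([ 0.1726,  0.1583, 15.1537]), np.float64(-0.015803459256580332))
```

```bash
python3 -m inch '[[0.4,[0.17,0.16,4],-0.016],[0.4,[0.17,0.16,8],-0.016],[0.4,[0.17,0.16,12],-0.016],[0.4,[0.17,0.16,14],-0.016],[0.4,[0.17,0.16,15.2],-0.016],[0.4,[0.17,0.16,15.2],-0.016],[-1,[0.17,0.16,15.2],-0.016],[-1,[0.17,0.16,15.2],-0.016],[-1,[0.17,0.16,15.2],-0.016],[-1,[0.17,0.16,15.2],-0.016],[-1,[0.17,0.16,15.2],-0.016]]' 80 && python3 -m inch '[[-1,[1,0,-0.3],0],[-1,[2.5,0,-0.4],0],[-1,[4,0,-0.4],0],[-1,[5.5,0,-0.4],0],[-1,[6.5,0,-0.4],0],[-1,[6.5,0,-0.4],0]]' && python3 -m inch '[[-1,[0,0,-3],0],[-1,[0,0,-7],0],[-1,[0,0,-11],0],[-1,[0,0,-15],0],[-1,[0,0,-19],0],[-1,[0,0,-23],0],[-1,[0,0,-25],0],[-1,[0,0,-25],0],[-1,[0,0,-25],0]]'
python3 - <<'E'
from h import *
y=np.array([.1987,.9801]);c=np.array([.5834,-.1644])
print(go([*c,.27],-.2),tool()[:3])
E
```

```text
time: 13.45
eef_pos: [0.538, 0.1639, -0.0026]
tcp_rot: [-0.192, 0.981, -0.0, 0.001]
contact_force: [-0.1, -0.7, 3.9]
opening: 0.458
time: 14.05
eef_pos: [0.4741, 0.139, -0.0009]
tcp_rot: [-0.192, 0.981, 0.0, -0.002]
contact_force: [0.1, -0.2, -5.0]
opening: 0.456
time: 14.95
eef_pos: [0.4766, 0.1394, 0.2493]
tcp_rot: [-0.192, 0.981, 0.0, -0.0]
contact_force: [0.3, -0.2, -4.8]
opening: 0.453
(array([  1.5555, -32.1615,  -2.0814]), np.float64(-0.984590099560537)) [[-0.9263 -0.3767 -0.0008  0.4766]
 [-0.3767  0.9263  0.      0.1394]
 [ 0.0008  0.0003 -1.      0.2493]]
```

```bash
python3 -m inch '[[-1,[0.1,-2,-1],0.13],[-1,[0.2,-4,-1],0.26],[-1,[0.3,-6,-1],0.39],[-1,[0.4,-8,-1],0.52],[-1,[0.5,-10,-1],0.65],[-1,[0.6,-12,-1],0.78],[-1,[0.7,-14,-1],0.91],[-1,[0.8,-16.5,-1],1.04],[-1,[0.9,-19,-1],1.17],[-1,[1,-21.5,-1],1.3],[-1,[1.1,-24,-1],1.43],[-1,[1.2,-26.5,-1],1.56],[-1,[1.3,-29,-1],1.69],[-1,[1.4,-31,-1],1.82],[-1,[1.55,-32.2,-1],1.95],[-1,[1.55,-32.2,-1],2.08],[-1,[1.55,-32.2,-1],2.157],[-1,[1.55,-32.2,-1],2.157],[-1,[1.55,-32.2,-1],2.157],[-1,[1.55,-32.2,-1],2.157]]'
python3 - <<'E'
from h import *
im,T=wrist('pics/w8.png');np.save('T8.npy',T);print(tool(),go([.5834,-.1644,.20],-.2))
c=cams.read_camera('scene');b=cams.read_camera('side')
z=lambda i,x,y:cv2.resize(i[y:y+112,x:x+150],(400,300),interpolation=cv2.INTER_CUBIC)
cv2.imwrite('pics/m8.png',np.vstack([cv2.resize(im,(800,600))[:300],np.hstack([z(c,120,130),z(b,215,160)])]))
E
```

```text
time: 16.95
eef_pos: [0.5835, -0.1645, 0.2588]
tcp_rot: [0.774, 0.633, -0.0, -0.001]
contact_force: [0.4, 0.6, -4.7]
opening: 0.455
[[ 0.1976  0.9803 -0.0013  0.5836]
 [ 0.9803 -0.1976  0.0006 -0.1645]
 [ 0.0003 -0.0014 -1.      0.2592]
 [ 0.      0.      0.      1.    ]] (array([ 0.0045, -0.0163,  5.9246]), np.float64(0.0011200721800388447))
```

View pics/m8.png

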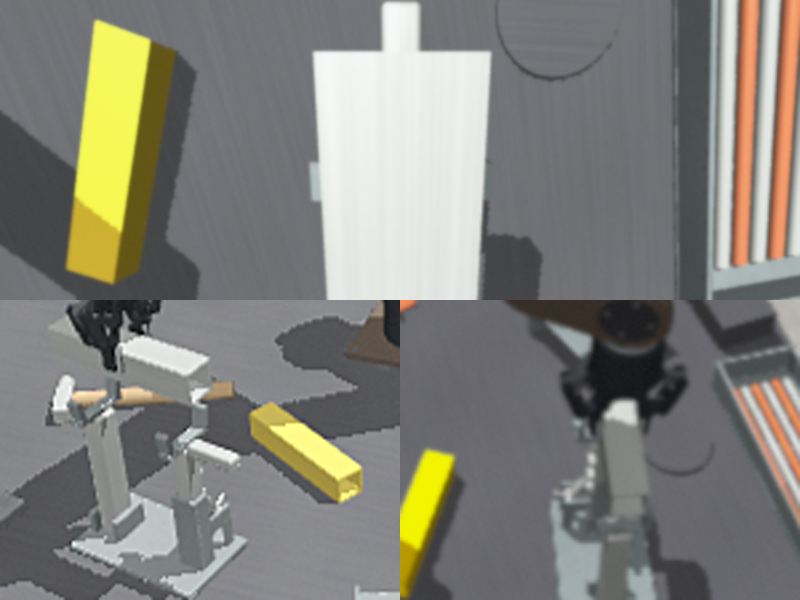

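The tube hangs over the jig with its end corners at (313,51) and (491,51); the handle end is at (383..420,2). I'll check its lateral and lengthwise centring.

Run:
```python
from h import *
T=np.load('T8.npy');k=.64
P=lambda x,y,z:onz('wrist',(x*k,y*k),z,T)
x=np.array([.9801,-.1987]);y=np.array([.1987,.9801]);c=np.array([.5834,-.1644])
J=lambda p:((p[:2]-c)@x,(p[:2]-c)@y)
for q in((313,51,.3018),(491,51,.3018),(326,299,.3018),(478,299,.3018),(383,3,.193),(420,3,.193)):print(q,J(P(*q)))
```

```text
(313, 51, 0.3018) (np.float64(-0.019976043888462244), np.float64(0.1016258658614172))
(491, 51, 0.3018) (np.float64(0.02023898648213225), np.float64(0.10161862778060299))
(326, 299, 0.3018) (np.float64(-0.020201676789913806), np.float64(0.042132819478123355))
(478, 299, 0.3018) (np.float64(0.020547692161791115), np.float64(0.04219037311386916))
(383, 3, 0.193) (np.float64(-0.008230874457794943), np.float64(0.13797610602158036))
(420, 3, 0.193) (np.float64(0.007612491703219004), np.float64(0.13796926101652998))
```

```bash
python3 -m inch '[[-1,[-0.15,0,1.5],0],[-1,[-0.15,0,3],0],[-1,[-0.15,0,4.5],0],[-1,[-0.15,0,5.8],0],[-1,[-0.15,0,6.4],0],[-1,[-0.15,0,6.6],0],[-1,[-0.15,0,6.6],0]]' && python3 -m inch '[[-1,[0,0,0.1],0],[-1,[0,0,0.2],0],[-1,[0,0,0.3],0],[-1,[0,0,0.3],0]]'
```

```text
time: 17.8
eef_pos: [0.5837, -0.1663, 0.1941]
tcp_rot: [0.774, 0.633, -0.0, 0.0]
contact_force: [-0.6, 0.5, -4.7]
opening: 0.455
time: 18.2
eef_pos: [0.5836, -0.1662, 0.1913]
tcp_rot: [0.774, 0.633, 0.0, 0.0]
contact_force: [0.1, -0.3, -4.1]
opening: 0.455
```

```bash
python3 -m inch '[[-1,[0,0,0.1],0],[-1,[0,0,0.2],0],[-1,[0,0,0.2],0]]' && python3 -m inch '[[0.1,[0,0,0],0],[0.1,[0,0,0],0],[0.1,[0,0,0],0]]' 30 && python3 -m inch '[[0.3,[0,0,-1],0],[0.3,[0,0,-3],0],[0.3,[0,0,-6],0],[0.3,[0,0,-10],0],[0.3,[0,0,-14],0],[0.3,[0,0,-14],0],[0.3,[0,0,-14],0]]'
python3 - <<'E'
from h import *
im,T=wrist('pics/w9.png');np.save('T9.npy',T);print(tool()[:3,3])
c=cams.read_camera('scene');b=cams.read_camera('side')
cv2.imwrite('pics/s9.png',c)
z=lambda i,x,y:cv2.resize(i[y:y+112,x:x+150],(400,300),interpolation=cv2.INTER_CUBIC)
cv2.imwrite('pics/m9.png',np.vstack([np.hstack([cv2.resize(im,(400,300)),cv2.resize(c,(400,300))]),np.hstack([z(c,120,130),z(b,215,160)])]))
E
```

```text
time: 18.5
eef_pos: [0.5838, -0.1662, 0.1903]
tcp_rot: [0.774, 0.633, 0.0, 0.0]
contact_force: [-1.7, 0.9, 0.2]
opening: 0.455
time: 18.8
eef_pos: [0.5841, -0.1665, 0.1899]
tcp_rot: [0.774, 0.633, 0.0, 0.001]
contact_force: [0.6, -0.5, -0.0]
opening: 0.547
time: 19.5
eef_pos: [0.5842, -0.1665, 0.3318]
tcp_rot: [0.774, 0.633, 0.001, 0.002]
contact_force: [-0.0, -0.1, -0.3]
opening: 0.653
[ 0.5835 -0.1662  0.3295]
```

View pics/m9.png

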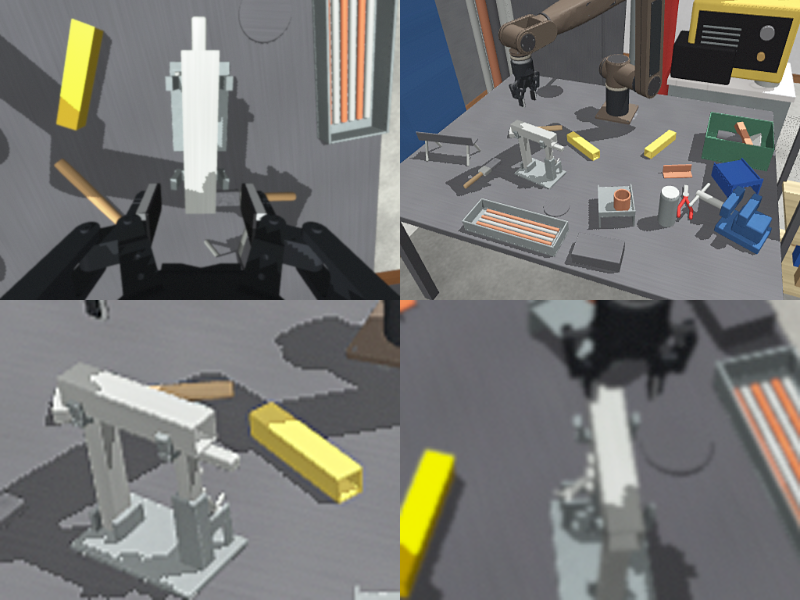

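The tube rests between both pairs of prongs, the gripper is clear and the bystanders look unmoved. In the wrist inset its ends are at about (199,53) and (200,213). I'll run one quick centring check and then hand in.

Run:
```python
from h import *
from plant import ctrl
T=np.load('T9.npy');x=np.array([.9801,-.1987]);y=np.array([.1987,.9801]);c=np.array([.5834,-.1644])
for p in((199,53),(200,213)):
  q=onz('wrist',(p[0]*1.28,p[1]*1.28),.233,T)[:2]-c;print(q@x,q@y)
print(ctrl.sign_off())
```

```text
-0.0003012590161117175 0.09718728380073485
0.00036284286259109864 -0.09998546576061769
the job is handed in; nothing more can be done
None
```

The saddle is up one notch, the tube lies across both saddles, and the job was handed in at about 19.6 s. No verdict came back.

1. **Saddle:** I lifted it by the handle about 35 mm, eased it down and let go. In the scene picture its handle rose about 7 px, against 7.9 px expected for one notch. The tube lying level on both saddles agrees with the two being level.
2. **Tube:** I pulled it out 12 cm by its end, set it down and released it. Then I gripped it by the middle, drew it clear of the roof and laid it across both saddles, between the prongs.

**Last checks:** the tube measures about 0.5 mm off centre across the jig and about 1–2 mm along it. The carried weight went from 4.7 N to 0 when it was set down. The gripper is clear of everything, and the other things, including the yellow and blue look-alikes, look unmoved in the last scene picture.

**What disagreed:** the fingertips turned out to be about 19 mm behind the reported tool point, not 19 mm ahead of it. Because of that, my first grip on the handle closed on air above the bar and touched nothing. I corrected for it in every grip after that.

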